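Rack the washed vacuum filters and swing the drying fan over them

TASK

Take the two washed filters with yellow top bars off their drip stands and lower them, yellow bar up and without dropping them, fully down into the empty blue slots of the drying rack: the thin mesh one in the narrow slot, the thick pleated one in the wide slot. Then swing the fan's stiff arm round until the fan is centred over the rack, and let go. Leave the dry filters and all the other things where they are.

Things in the scene. Friction and masses are not known exactly. Their poses are not given: they have to be found in the camera images.
- mesh_filter: Washed mesh filter: blue frame, grey mesh, yellow top bar. Rigid, 12 mm thick (x), 110 wide (y), 90 high (z). Origin: centre of the lower edge; z points to the yellow upper edge. Starts leaning on a drip stand, top towards the robot, z 35 degrees from vertical, lower edge about 30 mm up; its upper 45 mm is clear of the stand on both faces, so pinch it there across its thickness. 70 to 240 g.
- pleated_filter: Washed pleated filter: black frame, off-white pleats, yellow top bar. Rigid, 22 mm thick (x), 110 wide (y), 90 high (z). Origin: centre of the lower edge; z points to the yellow upper edge. Starts leaning on a drip stand, top towards the robot, z 35 degrees from vertical, lower edge about 30 mm up; its upper 45 mm is clear of the stand on both faces, so pinch it there across its thickness. 70 to 240 g.
- slot_narrow: The empty narrow blue slot, for the mesh filter. Origin: centre of underside, 8 mm above worktop; floor 4 mm above the origin. Slot 17 mm wide along x (filter's thickness), walls 4 mm thick, 100 mm long (y), rising 36 mm above the origin; end stops 18 mm high, 120 mm apart along y. The four slots stand 48 mm apart along x, order varies.
- slot_wide: The empty wide blue slot, for the pleated filter. Origin: centre of underside, 8 mm above worktop; floor 4 mm above the origin. Slot 27 mm wide along x (filter's thickness), walls 4 mm thick, 100 mm long (y), rising 36 mm above the origin; end stops 18 mm high, 120 mm apart along y. The four slots stand 48 mm apart along x, order varies.
- dry_mesh: Bystander: dry green-framed filter standing in a grey slot of the rack, 12 x 110 x 90 mm; origin at the centre of its lower edge, z up.
- dry_pleated: Bystander: dry green-framed filter standing in the other grey slot, 22 x 110 x 90 mm; origin at the centre of its lower edge, z up.
- rack_center (a point): Centre of the rack of four slots, on the top of its white tray (8 mm above the worktop). The fan must end above it.
- fan_grip (a point): Point on the round upright orange grip (20 mm diameter, 46 mm high, top 212 mm above the worktop) on the axis of the black drying fan (disc 90 mm across, underside 144 mm and top 166 mm above the worktop); the point is 15 mm below the grip's top. The fan hangs on the end of a level arm.
- fan_hinge (a point): Vertical hinge axis of the fan's arm, on the steel post beside the rack, 152 mm above the worktop; 150 mm horizontally from the fan's axis and from the rack's centre. Arm and post reach 172 mm high.
- fan_arm (a joint): Angle of the fan's arm about its vertical hinge, rad, counter-clockwise seen from above: 0 = fan exactly over the rack's centre; it starts at 1.15 to 1.7 and turns from -0.7 to 2.4. Stiff: it needs about 2 N at the grip and stays where it is left.
- canister: Bystander: red dust canister with black lid, 76 mm diameter, 130 mm high; origin at the centre of its underside.
- cone_filter: Bystander: white pleated cone filter, 86 mm diameter at the foot, 89 mm high; origin at the centre of its underside.
- cleaner: Bystander: white bottle with blue cap, 60 mm diameter, 160 mm high; origin at the centre of its underside.
- scraper: Bystander: stainless spoon-shaped scraper lying flat, 180 mm long; origin near its middle.
- brush: Bystander: nylon brush with grey handle lying flat, 160 mm long; origin near its middle.
Things that resemble listed ones, but are neither listed nor needed, are in the scene too. Leave any pink or red look-alike of the pleated_filter alone.

How it is judged:
By the outcome, as a careful person would: the job done as asked, in the order asked, and still so for the second after the job is handed in, with the robot touching nothing.
It also fails if it takes over 72 s, if anything falls off the work surface, if the arm or the gripper's body presses on something with over 40 N, if the wrist force passes 120 N, or if a joint passes its speed limit or range.

ROBOT

A 7-joint arm with a two-finger parallel gripper is mounted at the origin on the work surface. World frame = base frame: x ahead of the robot, y to its left, z up, the work surface at z = 0. Lengths are in mm, angles in rad, forces in N, time in s.
With the tool pointing down it reaches from about 350 to 900 mm from the base axis. Payload 8.1 kg.
Tool frame: the origin (TCP) lies midway between the tips of the shut fingers; the grasp point (between the pads) lies 19 mm behind it (arm.pinch_z is the distance from the TCP to the grasp point, in mm); z points along the fingers, y is the line along which they close (so a half turn about z gives the same grasp; the last joint's range is limited). The gripper opens to 92 mm and grips with 3 to 60 N. Pads are 19 mm wide; open, the fingers measure 130 mm over their backs; the gripper's body (75 mm by 190 mm) begins 47 mm behind the grasp point.
Start: joints at [-1.33, 0.434, 0.025, 1.573, -0.012, 1.134, -0.075], TCP at [210.694, 588.43, 226.742] pointing down, gripper open.
Joint ranges: [-2.62, 2.62], [-0.44, 2.09], [-1.27, 1.32], [0.08, 2.57], [-1.32, 4.46], [0.12, 2], [-2.74, 2.74]. Speed limits (rad/s): [2.22, 2.22, 3.01, 3.01, 3.14, 3.14, 3.14].

INTERFACE

Orientations are given as a rotation vector (axis times angle).
In Python, from bench import arm, eyes, job gives the robot as it stands.
- The arm moves only by the shell command python3 -m pendant 'ROWS' [FORCE]. ROWS is JSON, a list of rows, each a list of 7 numbers: the turn, a rotation vector about the tool's x, y, z in degrees, then the shift along the tool's x, y, z in mm, then the finger opening in mm, from 0 to 91.8. In form: [[rx, ry, rz, x, y, z, gripper], ...]. A call has 1 to 5 rows; each row is the pose to reach, as a shift and turn from the pose commanded when the call began, along the tool's axes at that moment; what a row does not reach only later rows make up. A row lasts 1/10 s, in which the tool goes at most 50 mm and 8.59 degrees, less where a joint would pass 70% of its speed; a pose out of reach is approached as far as the arm can. A call with a gripper value outside its range is refused whole. The fingers move at their own pace and stop on an object; FORCE is the grip in N (left out, the last holds). Time passes only in rows, so rows that repeat a pose let the fingers close. It gives the time, the measured TCP pose, the force, the opening and the grip force at its end, in the units of the state.
- arm.sense(): the state, without advancing time (a new reading comes with each control period).
- eyes.capture(name): name is "side" or "top"; returns a dict with "color" (480x640x3 uint8, red, green, blue), "intrinsics" (3x3 intrinsics, pixels), "view" (4x4, takes a point from world to camera coordinates). Camera axes: x right, y up, looking along -z (the intrinsics and any distortion apply to the point x, -y, -z); pixel columns grow to the right and rows downward; lengths in mm; the calibration is good to about 2 mm. A picture is of the moment at which its call begins. There is no depth.
- job.sign_off(): hands the job in; it is judged then, once.
The state is a dict: "time": time; "joint_positions": joint angles; "joint_velocities": joint speeds; "joint_torque": joint torques, N m; "position": TCP position; "tcp_rot": TCP orientation; "force": force on the tool from outside, world axes, zero at the start; "moment": the same for the moment, N m; "gripper_width": opening from 0.0 (shut) to 1.0 (fully open); "gripper_force": force on a finger pad.
Only numpy, scipy, OpenCV 4.12 (cv2) and the standard library are available. Lean on these libraries where they do the work, as an engineer would, in place of code of your own. Each camera call takes 0.05 s, during which the arm holds its last target. There are 200 camera calls.

## Working session

There is one attempt and no reset: what is moved stays moved. The work goes in short steps, Python scripts to look and compute and a shell command to move; the robot and the scene stay as the last step left them, time stands still between calls to the robot, and variables do not carry over. Pictures are saved under pics/ and viewed, at most 10 in all, crops included, and the job is handed in when it is done.

```bash
mkdir -p pics; ls; python3 - <<'E'
from bench import arm,eyes,job
import cv2,numpy as np
for n in("side","top"):
    d=eyes.capture(n); cv2.imwrite(f"pics/{n}0.png",d["color"][:,:,::-1]); print(n,np.round(d["intrinsics"],1).tolist(),np.round(d["view"],3).tolist(),[k for k in d])
s=arm.sense();print({k:np.round(v,3).tolist() for k,v in s.items()},arm.pinch_z)
E
```

```text
pics
side [[539.0, 0.0, 315.9], [0.0, 539.0, 239.1], [0.0, 0.0, 1.0]] [[0.978, -0.209, 0.01, -535.456], [0.148, 0.726, 0.672, -234.954], [-0.148, -0.655, 0.741, -1317.248], [0.0, 0.0, 0.0, 1.0]] ['color', 'intrinsics', 'view']
top [[482.7, 0.0, 316.8], [0.0, 482.7, 240.5], [0.0, 0.0, 1.0]] [[0.021, -0.999, 0.029, 30.924], [0.985, 0.026, 0.17, -581.288], [-0.171, 0.025, 0.985, -1235.062], [0.0, 0.0, 0.0, 1.0]] ['color', 'intrinsics', 'view']
{'time': 0.1, 'joint_positions': [-1.33, 0.435, 0.025, 1.574, -0.012, 1.134, -0.075], 'joint_velocities': [-0.001, 0.0, 0.0, -0.002, -0.001, -0.0, -0.001], 'joint_torque': [0.003, -66.912, 0.989, -31.515, -0.06, 0.037, 0.0], 'position': [210.576, 587.951, 226.014], 'tcp_rot': [-0.538, -3.095, 0.002], 'force': [-0.018, 0.18, -0.379], 'moment': [-0.01, -0.019, 0.016], 'gripper_force': 0.0, 'gripper_width': 0.998} 18.8
```

View pics/top0.png

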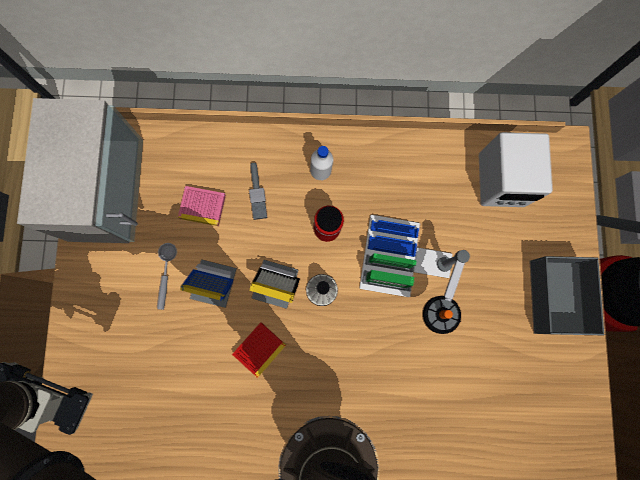

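View pics/side0.png

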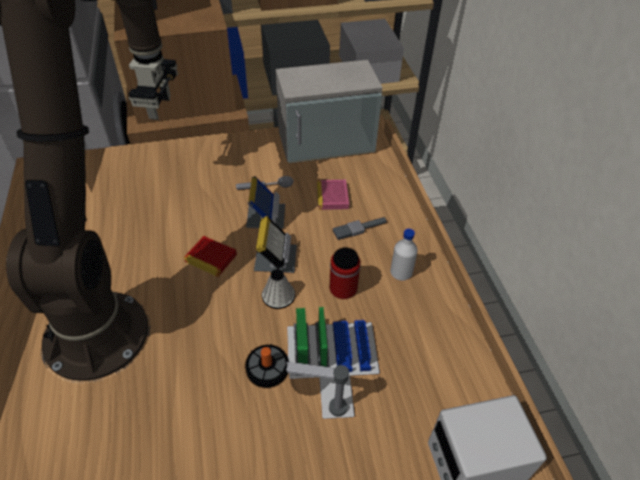

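```bash
cat > h.py <<'E'
import cv2,numpy as np
from bench import arm,eyes
from scipy.spatial.transform import Rotation as R
def crop(img,x0,y0,x1,y1,k):
    c=cv2.resize(img[y0:y1,x0:x1],None,fx=k,fy=k,interpolation=cv2.INTER_CUBIC)
    for x in range(-(-x0//10)*10,x1,10):
        cv2.line(c,(int((x-x0)*k),0),(int((x-x0)*k),5),(255,0,255),1); cv2.putText(c,str(x),(int((x-x0)*k)+1,14),0,.33,(255,0,255),1)
    for y in range(-(-y0//10)*10,y1,10):
        cv2.line(c,(0,int((y-y0)*k)),(5,int((y-y0)*k)),(255,0,255),1); cv2.putText(c,str(y),(6,int((y-y0)*k)+4),0,.33,(255,0,255),1)
    return c
def stack(cs):
    H=sum(c.shape[0] for c in cs);W=max(c.shape[1] for c in cs);o=np.zeros((H,W,3),np.uint8);y=0
    for c in cs:o[y:y+c.shape[0],:c.shape[1]]=c;y+=c.shape[0]
    return o
CAM={"side":None,"top":None}
def cam(n):
    if CAM[n] is None:
        z=np.load("cam.npz");CAM[n]=(z[n+"K"],z[n+"V"])
    return CAM[n]
def ray(n,u,v):
    K,V=cam(n);d=np.array([(u-K[0,2])/K[0,0],-(v-K[1,2])/K[1,1],-1.]);Rm=V[:3,:3]
    return -Rm.T@V[:3,3],Rm.T@d
def atz(n,u,v,z):
    o,d=ray(n,u,v);return o+d*(z-o[2])/d[2]
def proj(n,p):
    K,V=cam(n);c=V[:3,:3]@np.array(p,float)+V[:3,3];return K[0,0]*c[0]/-c[2]+K[0,2],K[1,1]*-c[1]/-c[2]+K[1,2]
def tri(a,b):
    (o1,d1),(o2,d2)=ray("top",*a),ray("side",*b);A=np.c_[d1,-d2];t=np.linalg.lstsq(A,o2-o1,rcond=None)[0]
    p,q=o1+d1*t[0],o2+d2*t[1];return (p+q)/2,np.linalg.norm(p-q)
E
python3 - <<'E'
from h import *
z={}
for n in("side","top"):
    d=eyes.capture(n);z[n+"K"]=d["intrinsics"];z[n+"V"]=d["view"];z[n]=d["color"][:,:,::-1].copy()
np.savez("cam.npz",**z)
t,s=z["top"],z["side"]
cv2.imwrite("pics/c1.png",stack([crop(t,175,255,307,312,6)]+[np.hstack([crop(s,235,170,305,205,3)[:100],crop(s,235,170,305,205,3)[:100]])][:0]))
a=crop(s,240,170,300,275,5.6);b=crop(s,285,300,380,380,4.4)
o=np.zeros((590,800,3),np.uint8);o[:a.shape[0],:a.shape[1]]=a[:590];o[:b.shape[0],350:350+b.shape[1]]=b
cv2.imwrite("pics/c2.png",o)
cv2.imwrite("pics/c3.png",crop(t,355,205,475,338,4.5))
E
```

```text
(no output)
```

View pics/c1.png

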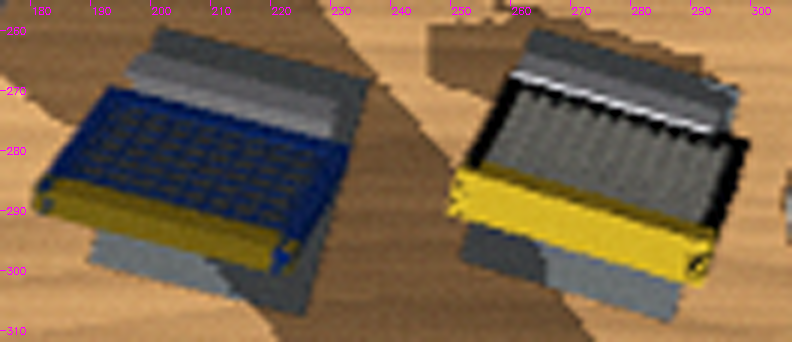

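View pics/c2.png

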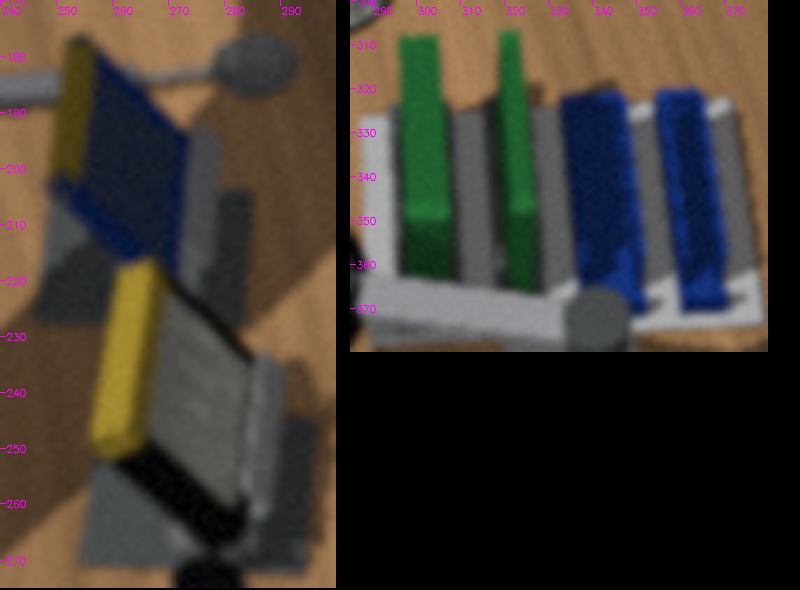

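View pics/c3.png

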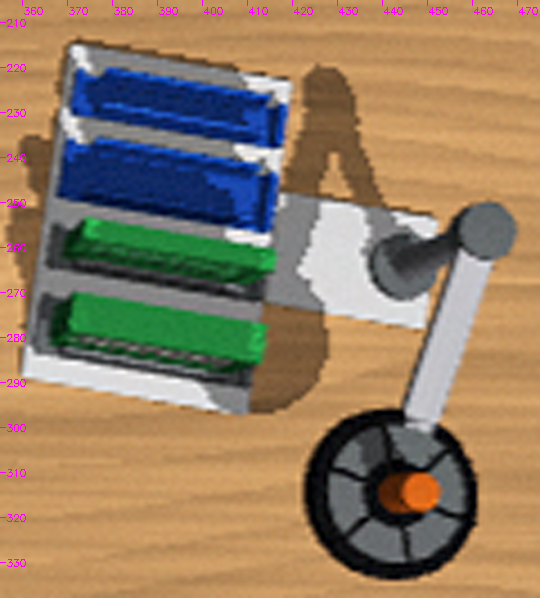

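```bash
cat > m.py <<'E'
from h import *
from scipy.optimize import least_squares
def frame(yaw,t=np.radians(35)):
    h=np.array([-np.cos(yaw),-np.sin(yaw),0]);Z=np.array([0,0,1.]);w=np.array([-np.sin(yaw),np.cos(yaw),0])
    return np.cos(t)*Z+np.sin(t)*h, -np.cos(t)*h+np.sin(t)*Z, w
def fit(obs,th,x0):
    def pts(p):
        zf,n,w=frame(p[3]);P=p[:3];return {(a,b,c):P+90*a*zf+th/2*b*n+55*c*w for a in(0,1) for b in(-1,1) for c in(-1,1)}
    def f(p):
        q=pts(p);return np.concatenate([np.array(proj(c,q[k]))-uv for c,k,uv in obs])
    r=least_squares(f,x0,loss="soft_l1");return r.x,np.round(r.fun.reshape(-1,2),1).tolist()
T,S="top","side"
mesh=[(T,(0,1,1),(193.3,269.5)),(T,(0,1,-1),(233.3,279.5)),(T,(1,-1,1),(181.3,290)),(T,(1,-1,-1),(221.3,300.5)),(T,(1,1,1),(181.5,285.3)),(T,(1,1,-1),(225,294.2)),
(S,(1,-1,1),(252.5,176.8)),(S,(1,1,1),(257.5,178)),(S,(1,-1,-1),(248.9,202.1)),(S,(0,1,1),(273.6,193.2)),(S,(0,1,-1),(271.3,218.2))]
ple=[(T,(0,1,1),(260.3,267.5)),(T,(0,1,-1),(299.7,279.2)),(T,(1,1,1),(252.5,282.5)),(T,(1,1,-1),(294.7,293.3)),(T,(1,-1,1),(250,290.5)),(T,(1,-1,-1),(291.7,302.8)),
(S,(1,-1,1),(260.2,216.8)),(S,(1,1,1),(269.5,216.8)),(S,(1,-1,-1),(256.4,250)),(S,(1,1,-1),(265.9,249.5)),(S,(0,1,-1),(283.8,262)),(S,(0,1,1),(285.5,234.3))]
if __name__=="__main__":
    for o,th in((mesh,12),(ple,22)):
        p,r=fit(o,th,[500,200,30,0]);print(np.round(p,2),r)
        print(" top centre",np.round(p[:3]+90*frame(p[3])[0],1))
    c=[atz(T,*q,8)[:2] for q in((371.9,214.3),(419.4,223.2),(410.1,296.6),(359.4,287.7))]
    print(np.round(c,1),"centre",np.mean(c,0), [np.round(np.linalg.norm(c[i]-c[i-1]),1) for i in range(4)],[np.round(np.degrees(np.arctan2(*(c[j]-c[i])[::-1])),1) for i,j in((3,0),(2,1),(1,0),(2,3))])
    print("side tray",[np.round(atz(S,*q,8),1) for q in((378.9,373.2),(372,322.7),(287.3,326.1))])
    print("grip",atz(T,448.6,314.3,212),"hinge",atz(T,355+487/4.5,205+230/4.5,172),atz(S,340.5,371,172),"gripside",atz(S,267,350,212))
E
python3 m.py
```

```text
[482.01 314.65  39.79  31.2 ] [[0.0, -1.1], [0.7, -1.2], [-0.9, -0.5], [2.3, -0.6], [-0.6, 0.1], [-0.8, 1.7], [-1.1, -0.3], [-2.8, -3.3], [-0.8, 1.0], [0.3, 0.5], [0.5, 2.1]]
 top centre [431.6 325.6 113.5]
[ 4.8566e+02  1.4176e+02  3.9620e+01 -2.4000e-01] [[-0.4, -1.0], [0.5, -1.8], [-1.1, 0.6], [-0.2, 1.4], [-0.1, 0.1], [1.0, -0.7], [0.2, 2.0], [-2.6, -1.2], [-0.2, -0.2], [-2.9, -2.8], [0.6, 3.9], [1.6, 0.7]]
 top centre [435.5 154.  113.3]
[[ 665.5 -108.2]
 [ 643.8 -240.9]
 [ 439.9 -212.4]
 [ 460.8  -74.6]] centre [ 552.51906828 -159.0098017 ] [np.float64(207.5), np.float64(134.4), np.float64(205.9), np.float64(139.4)] [np.float64(-9.3), np.float64(-7.9), np.float64(80.7), np.float64(81.4)]
side tray [array([ 644.6, -243.1,    8. ]), array([ 667.4, -106.6,    8. ]), array([459.5, -73.7,   8. ])]
grip [ 389.47203088 -255.01898456  212.        ] hinge [ 530.08952681 -306.14446092  172.        ] [ 530.59128922 -304.401669    172.        ] gripside [ 393.80832771 -251.71414226  212.        ]
```

```bash
cat >> h.py <<'E'
def go(pos,Rt,label=""):
    s=arm.sense();R0=R.from_rotvec(s["tcp_rot"]);p=R0.inv().apply(np.array(pos)-s["position"]);r=np.degrees((R0.inv()*Rt).as_rotvec())
    print(label,"turn",np.round(r,1),"shift",np.round(p,1),"pos",np.round(s["position"],1))
def toolR(zf,n): 
    n=n/np.linalg.norm(n);return R.from_matrix(np.c_[np.cross(n,-zf),n,-zf])
E
python3 - <<'E'
from m import *
for name,o,th in(("mesh",mesh,12),("ple",ple,22)):
  for z in(30,34,38):
    def f(q):
        zf,n,w=frame(q[2]);P=np.array([q[0],q[1],z]);return np.concatenate([np.array(proj(c,P+90*k[0]*zf+th/2*k[1]*n+55*k[2]*w))-uv for c,k,uv in o])
    r=least_squares(f,[483,200,-.2],loss="soft_l1");zf,n,w=frame(r.x[2]);P=np.array([*r.x[:2],z]);
    print(name,z,np.round(r.x,2),round(r.cost,2),"topc",np.round(P+90*zf,1))
    if z==34:
        g=P+70*zf;tcp=g-18.8*zf
        go(tcp+110*zf,toolR(zf,n),"pre"); print("tcp",tcp)
# slot checks
u=np.array([.9884,-.152,0])
C=np.array([552.5,-159,44])
v=np.array([.152,.9884,0])
for k,h in((72,8.5),(24,13.5)):
    print([np.round(proj("top",C+k*u+a*h*u+b*50*v),1).tolist() for a in(-1,1) for b in(1,-1)])
E
```

```text
mesh 30 [ 4.8241e+02  3.1761e+02 -2.2000e-01] 14.73 topc [432.  328.8 103.7]
mesh 34 [ 4.8228e+02  3.1656e+02 -2.2000e-01] 13.12 topc [431.9 327.7 107.7]
pre turn [-28.7 -25.2  80. ] shift [-255.6 -175.7   60.4] pos [210.6 588.1 226.3]
tcp [453.59828361 322.88411183  75.94058467]
mesh 38 [ 4.8210e+02  3.1529e+02 -2.1000e-01] 12.16 topc [431.7 326.3 111.7]
ple 30 [ 4.8608e+02  1.4358e+02 -2.4000e-01] 19.79 topc [436.  156.1 103.7]
ple 34 [ 4.8591e+02  1.4289e+02 -2.4000e-01] 17.11 topc [435.8 155.3 107.7]
pre turn [-28.4 -25.6  81.4] shift [-317.3 -335.7   60.5] pos [210.6 588.1 226.3]
tcp [457.40321202 149.94402329  75.94058467]
ple 38 [ 4.8573e+02  1.4210e+02 -2.4000e-01] 15.79 topc [435.6 154.4 111.7]
[[377.8, 226.9], [414.4, 233.4], [378.8, 220.8], [415.2, 227.3]]
[[374.8, 246.0], [411.6, 252.5], [376.4, 236.2], [413.0, 242.7]]
```

```bash
cat > t.py <<'E'
import sys
from m import *
zf,n,w=frame(-.21)
zp,np_,wp=frame(-.24)
u=np.array([.9884,-.152,0]);v=np.array([.152,.9884,0]);C=np.array([552.5,-159,0]);Z=np.array([0,0,1.])
Mt=np.array([453.6,322.5,77.]);Pt=np.array([457.4,149.9,77.])
Rm,Rp,Rv=toolR(zf,n),toolR(zp,np_),toolR(Z,u)
E
python3 -m pendant '[[-28.7,-25.2,80,-255,-175,60,80],[-28.7,-25.2,80,-255,-175,60,60],[-28.7,-25.2,80,-255,-175,60,60],[-28.7,-25.2,80,-255,-175,60,60],[-28.7,-25.2,80,-255,-175,60,60]]' 15
python3 -c "
from t import *
go(Mt+110*zf,Rm)"
```

```text
time: 0.7
position: [355.2, 387.5, 179.0]
tcp_rot: [1.421, 2.505, 0.292]
force: [2.3, 1.3, 0.8]
gripper_width: 0.663
gripper_force: 0.0
 turn [-14.7 -12.8  40.5] shift [-61.4   0.2  20. ] pos [355.2 387.5 179. ]
```

```bash

python3 -m pendant '[[-14.7,-12.8,40.5,-61,0,20,60],[-14.7,-12.8,40.5,-61,0,20,60],[-14.7,-12.8,40.5,-61,0,20,60],[-14.7,-12.8,40.5,-61,0,20,60],[-14.7,-12.8,40.5,-61,0,20,60]]' >/dev/null
python3 -m pendant '[[0,0,0,0,0,0,60]]'
python3 -c "
from t import *
go(Mt+110*zf,Rm);go(Mt,Rm)"
```

```text
time: 1.3
position: [389.6, 340.0, 166.6]
tcp_rot: [1.969, 1.772, 0.494]
force: [-0.4, 0.1, -0.3]
gripper_width: 0.654
gripper_force: 0.0
 turn [-1.9 -1.7  5.5] shift [-4.   2.6  1.2] pos [389.6 340.  166.6]
 turn [-1.9 -1.7  5.5] shift [ -7.4   6.  111.1] pos [389.6 340.  166.6]
```

```bash

python3 -m pendant '[[-1.9,-1.7,5.5,-4,2.6,1.2,60],[-1.9,-1.7,5.5,-4,2.6,1.2,60],[-1.9,-1.7,5.5,-5,4,30,60],[-1.9,-1.7,5.5,-6,5,60,60],[-1.9,-1.7,5.5,-6,5,60,60]]'
python3 - <<'E'
from t import *
go(Mt,Rm)
t=eyes.capture("top")["color"][:,:,::-1].copy();s=eyes.capture("side")["color"][:,:,::-1].copy()
a=crop(t,165,240,265,330,4.5);b=crop(s,225,150,295,240,5)
o=np.zeros((460,800,3),np.uint8);o[:a.shape[0],:a.shape[1]]=a;o[:b.shape[0],450:450+b.shape[1]]=b
cv2.imwrite("pics/n1.png",o)
E
```

```text
time: 1.8
position: [427.8, 324.1, 118.2]
tcp_rot: [2.032, 1.65, 0.511]
force: [-0.6, -0.1, 0.1]
gripper_width: 0.654
gripper_force: 0.0
 turn [-0.1  0.3  0.3] shift [ 4.  -2.6 48.4] pos [427.8 324.1 118.2]
```

View pics/n1.png

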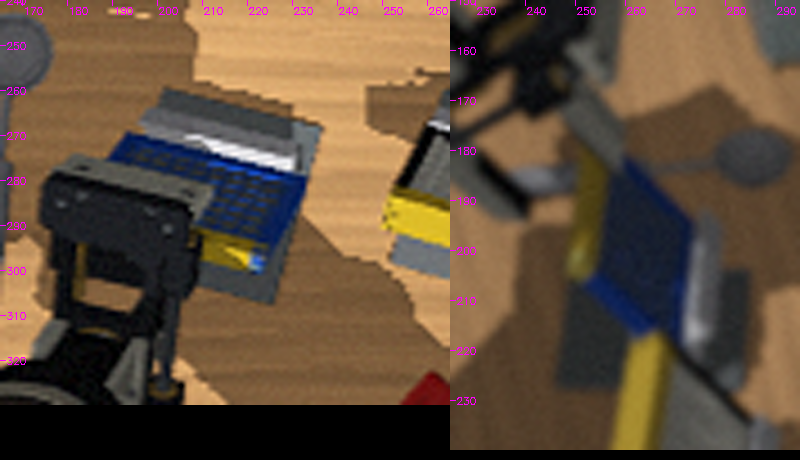

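```bash

python3 - <<'E'
from t import *
s=arm.sense();Rc=R.from_rotvec(s["tcp_rot"]).as_matrix()
for d in(0,-19,-66):
    p=s["position"]+Rc[:,2]*d;print(d,[np.round(proj(c,p)) for c in("top","side")],[np.round(proj(c,p+Rc[:,1]*e*30)).tolist() for c in("top","side") for e in(1,-1)])
print(Rc.round(2))
E
```

```text
0 [array([202., 294.]), array([250., 187.])] [[203.0, 284.0], [200.0, 304.0], [258.0, 183.0], [241.0, 192.0]]
-19 [array([199., 298.]), array([245., 183.])] [[200.0, 288.0], [198.0, 309.0], [254.0, 178.0], [237.0, 187.0]]
-66 [array([192., 309.]), array([234., 172.])] [[194.0, 298.0], [191.0, 319.0], [243.0, 167.0], [226.0, 177.0]]
[[ 0.21  0.8   0.56]
 [ 0.98 -0.17 -0.12]
 [-0.    0.57 -0.82]]
```

```bash

python3 -m pendant '[[0,0,0,0,-1,16,60],[0,0,0,0,-2,32,60],[0,0,0,0,-2.5,47,60],[0,0,0,0,-2.5,47,60],[0,0,0,0,-2.5,47,60]]'
python3 -m pendant '[[0,0,0,0,0,0,30],[0,0,0,0,0,0,10],[0,0,0,0,0,0,0],[0,0,0,0,0,0,0],[0,0,0,0,0,0,0]]' 25
python3 -m pendant '[[0,0,0,0,0,0,0],[0,0,0,0,0,0,0],[0,0,0,0,0,0,0],[0,0,0,0,0,0,0],[0,0,0,0,0,0,0]]' 25
```

```text
time: 2.4
position: [450.9, 321.7, 80.6]
tcp_rot: [2.036, 1.648, 0.518]
force: [-0.8, -0.2, 0.6]
gripper_width: 0.651
gripper_force: 0.0
time: 2.9
position: [451.0, 321.4, 79.9]
tcp_rot: [2.037, 1.647, 0.518]
force: [0.3, -0.2, 0.7]
gripper_width: 0.269
gripper_force: 0.0
time: 3.4
position: [451.0, 321.2, 79.7]
tcp_rot: [2.036, 1.647, 0.517]
force: [-0.1, -1.1, -0.0]
gripper_width: 0.131
gripper_force: 25.0
```

```bash

python3 -m pendant '[[0,0,0,0,0,-15,0],[0,0,0,0,0,-35,0],[0,0,0,0,0,-60,0],[0,0,0,0,0,-90,0],[0,0,0,0,0,-120,0]]' 30
python3 -c "
from t import *
go([430,250,260],Rv);go([600,-165,250],Rv)"
```

```text
time: 3.9
position: [383.2, 335.3, 178.9]
tcp_rot: [2.037, 1.646, 0.516]
force: [0.2, 0.6, -0.4]
gripper_width: 0.13
gripper_force: 30.0
 turn [34.9  1.1 -3.3] shift [-73.7  98.6 -30. ] pos [383.2 335.3 178.9]
 turn [34.9  1.1 -3.3] shift [-443.6  300.4  123.8] pos [383.2 335.3 178.9]
```

```bash

python3 -m pendant '[[8,0,-0.7,-10,20,-10,0],[15,0.4,-1.5,-25,40,-20,0],[23,0.7,-2,-45,65,-27,0],[30,1,-3,-60,85,-30,0],[34.9,1.1,-3.3,-73.7,98.6,-30,0]]' 30
python3 -m pendant '[[0,0,0,0,0,0,0]]' 
python3 -c "
from t import *
go([430,250,250],Rv);go(C+72*u+[0,0,200],Rv)"
```

```text
time: 4.4
position: [426.9, 255.5, 254.5]
tcp_rot: [2.317, 1.951, 0.103]
force: [0.5, -0.9, -1.8]
gripper_width: 0.126
gripper_force: 30.0
time: 4.5
position: [431.8, 251.3, 255.6]
tcp_rot: [2.324, 1.937, 0.106]
force: [0.8, -0.7, -2.3]
gripper_width: 0.13
gripper_force: 30.0
 turn [ 7.6  1.2 -1.6] shift [-1.5 -2.2  5.4] pos [431.8 251.3 255.6]
 turn [ 7.6  1.2 -1.6] shift [-378.4  254.3   97.4] pos [431.8 251.3 255.6]
```

```bash

python3 -m pendant '[[3,0.4,-0.5,-30,20,4,0],[7.6,1.2,-1.6,-70,46,10,0],[7.6,1.2,-1.6,-110,73,16,0],[7.6,1.2,-1.6,-150,100,22,0],[7.6,1.2,-1.6,-190,126,27,0]]' 30
python3 -c "
from t import *
go(C+72*u+[0,0,200],Rv);go(C+72*u+[0,0,240],Rv)"
```

```text
time: 5.0
position: [520.5, 44.1, 246.5]
tcp_rot: [2.376, 2.052, -0.008]
force: [0.2, 0.4, -0.5]
gripper_width: 0.13
gripper_force: 30.0
 turn [-0.1  0.3  0.4] shift [-196.5  133.3   47.4] pos [520.5  44.1 246.5]
 turn [-0.1  0.3  0.4] shift [-196.7  133.2    7.4] pos [520.5  44.1 246.5]
```

```bash

python3 -m pendant '[[0,0.3,0.4,-40,27,3,0],[0,0.3,0.4,-80,54,5,0],[0,0.3,0.4,-120,81,8,0],[0,0.3,0.4,-155,106,15,0],[0,0.3,0.4,-190,128,45,0]]' 30 >/dev/null
python3 -m pendant '[[0,0,0,0,0,0,0],[0,0,0,0,0,0,0]]' 
python3 -c "
from t import *
go(C+72*u+[0,0,120],Rv)"
```

```text
time: 5.7
position: [618.1, -160.5, 201.7]
tcp_rot: [-2.384, -2.041, 0.004]
force: [-0.3, 0.7, -0.2]
gripper_width: 0.13
gripper_force: 30.0
 turn [-0.2 -0.  -0.1] shift [-8.5  7.3 81.7] pos [ 618.1 -160.5  201.7]
```

```bash

python3 -m pendant '[[-0.2,0,-0.1,-4,3,20,0],[-0.2,0,-0.1,-8.5,7.3,50,0],[-0.2,0,-0.1,-8.5,7.3,81,0],[-0.2,0,-0.1,-8.5,7.3,81,0],[-0.2,0,-0.1,-8.5,7.3,81,0]]' 30
python3 - <<'E'
from t import *
go(C+72*u+[0,0,120],Rv)
t=eyes.capture("top")["color"][:,:,::-1].copy();s=eyes.capture("side")["color"][:,:,::-1].copy()
a=crop(t,360,190,435,270,5);b=crop(s,320,280,390,385,5.6)
o=np.zeros((590,800,3),np.uint8);o[:a.shape[0],:a.shape[1]]=a;o[:b.shape[0],390:390+b.shape[1]]=b
cv2.imwrite("pics/n2.png",o)
E
```

```text
time: 6.2
position: [625.2, -167.7, 123.2]
tcp_rot: [2.38, 2.05, 0.004]
force: [-0.4, -0.1, -0.7]
gripper_width: 0.124
gripper_force: 30.0
 turn [ 0.1 -0.1  0.2] shift [-2.5 -1.2  3.2] pos [ 625.2 -167.7  123.2]
```

View pics/n2.png

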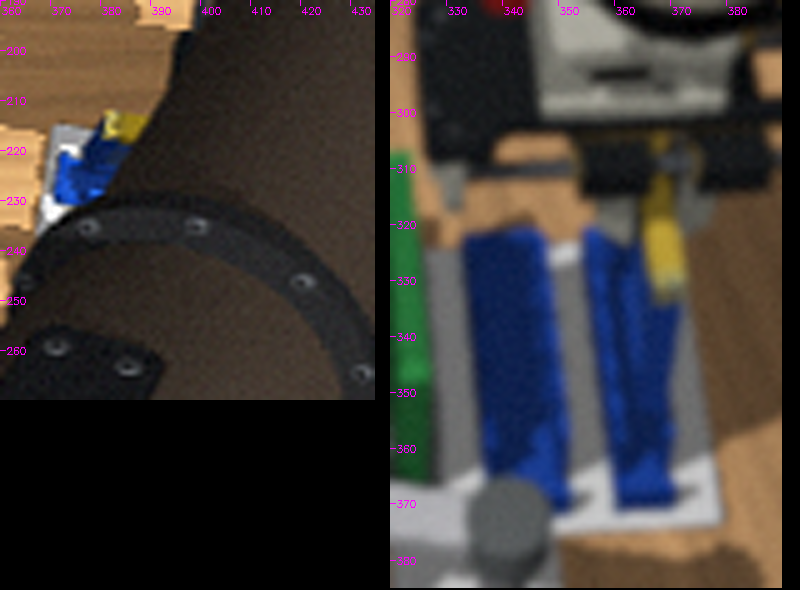

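```bash

python3 - <<'E'
from t import *
p=arm.sense()["position"]
print("slot coords of tcp",(p-C-72*u)@u,(p-C)@v)
for c,uv in(("side",(369.5,330.7)),("top",(381,214.4))):
    o,d=ray(c,*uv);k=((p-o)@u)/(d@u);q=o+k*d;print(c,np.round(q,1),"dy from tcp",(q-p)@v,"rack y",(q-C)@v,"above tcp",q[2]-p[2])
# slot checks in side view: end stops outer, wall tops
for x in(-12.5,-8.5,8.5,12.5):
    print(x,[np.round(proj("side",C+(72+x)*u+y*v+[0,0,44]),1).tolist() for y in(50,-50)],[np.round(proj("top",C+(72+x)*u+y*v+[0,0,44]),1).tolist() for y in(50,-50)])
E
```

```text
slot coords of tcp 2.2433170214527083 1.5389355713826736
side [ 619.9 -209.1  143.9] dy from tcp -40.84246541249204 rack y -39.303529841109366 above tcp 19.37354473519737
top [ 634.8 -112.2  141.3] dy from tcp 57.19533273657626 rack y 58.734268307958935 above tcp 16.786196663981073
-12.5 [[355.3, 322.0], [360.0, 358.8]] [[377.6, 228.3], [414.2, 234.8]]
-8.5 [[357.0, 321.9], [361.8, 358.8]] [[377.8, 226.9], [414.4, 233.4]]
8.5 [[364.0, 321.6], [369.1, 358.4]] [[378.8, 220.8], [415.2, 227.3]]
12.5 [[365.6, 321.5], [370.9, 358.3]] [[379.0, 219.4], [415.4, 225.8]]
```

```bash

python3 - <<'E'
from t import *
p=arm.sense()["position"]
for y in(-53.5,56.5):
  for x in(-6,6):
    print(y,x,[np.round(proj(c,p+[0,0,33]+y*v+x*u),1) for c in("side","top")])
z=np.load("cam.npz")
a=crop(z["side"],345,312,385,382,8);b=crop(z["top"],365,210,425,260,8)
o=np.zeros((560,800,3),np.uint8);o[:a.shape[0],:a.shape[1]]=a;o[:b.shape[0],320:320+b.shape[1]]=b
for cname,img,X0,Y0,ox in(("side",o,345,312,0),("top",o,365,210,320)):
  for k,h in((72,8.5),(24,13.5)):
    for s_ in(-1,1):
      q=[proj(cname,C+(k+s_*h)*u+y*v+[0,0,44]) for y in(50,-50)]
      cv2.line(o,*[(int(round((x-X0)*8+ox)),int(round((y-Y0)*8))) for x,y in q],(0,255,255),1)
cv2.imwrite("pics/n3.png",o)
E
```

```text
-53.5 -6 [array([368. , 332.4]), array([425.9, 223.1])]
-53.5 6 [array([373.6, 332.2]), array([426.6, 218.4])]
56.5 -6 [array([362. , 290.8]), array([382. , 215.3])]
56.5 6 [array([367.3, 290.6]), array([382.7, 210.6])]
```

View pics/n3.png

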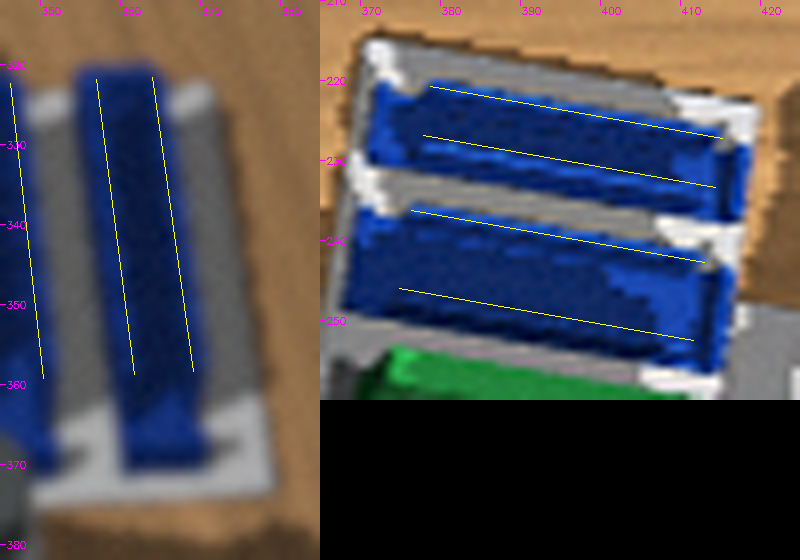

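```bash

python3 -m pendant '[[0,0,0,-2,-0.4,6,0],[0,0,0,-2,-0.4,12,0],[0,0,0,-2,-0.4,18,0],[0,0,0,-2,-0.4,24,0],[0,0,0,-2,-0.4,24,0]]' 30
python3 -m pendant '[[0,0,0,0,0,4,0],[0,0,0,0,0,8,0],[0,0,0,0,0,8,0]]' 30
python3 -c "
from t import *
p=arm.sense()['position'];print((p-C-72*u)@u,(p-C)@v)"
```

```text
time: 6.8
position: [623.7, -170.9, 97.2]
tcp_rot: [-2.382, -2.048, -0.003]
force: [0.1, -0.3, -0.7]
gripper_width: 0.129
gripper_force: 30.0
time: 7.1
position: [624.1, -171.0, 89.8]
tcp_rot: [2.382, 2.048, 0.003]
force: [-0.5, -1.6, -0.5]
gripper_width: 0.133
gripper_force: 30.0
0.5697078995117917 -0.9824594879367173
```

```bash

python3 -m pendant '[[0,0,0,0,0,4,0],[0,0,0,0,0,8,0],[0,0,0,0,0,11,0],[0,0,0,0,0,14,0],[0,0,0,0,0,14,0]]' 
python3 -m pendant '[[0,0,0,0,0,2,0],[0,0,0,0,0,4,0],[0,0,0,0,0,4,0]]'
python3 -m pendant '[[0,0,0,0,0,1.5,0],[0,0,0,0,0,3,0],[0,0,0,0,0,3,0]]'
```

```text
time: 7.6
position: [624.2, -171.0, 75.9]
tcp_rot: [2.382, 2.048, 0.004]
force: [0.4, -0.1, -0.3]
gripper_width: 0.125
gripper_force: 30.0
time: 7.9
position: [624.3, -171.1, 72.2]
tcp_rot: [2.381, 2.047, 0.004]
force: [-0.5, 0.4, -0.8]
gripper_width: 0.13
gripper_force: 30.0
time: 8.2
position: [624.3, -171.1, 69.2]
tcp_rot: [2.381, 2.048, 0.004]
force: [-0.4, -0.4, -1.3]
gripper_width: 0.129
gripper_force: 30.0
```

```bash

python3 -m pendant '[[0,0,0,0,0,1.5,0],[0,0,0,0,0,3,0],[0,0,0,0,0,3,0]]'
python3 -m pendant '[[0,0,0,0,0,1.5,0],[0,0,0,0,0,3,0],[0,0,0,0,0,3,0]]'
```

```text
time: 8.5
position: [624.7, -171.5, 68.0]
tcp_rot: [2.381, 2.047, 0.006]
force: [-3.8, 0.7, 13.7]
gripper_width: 0.131
gripper_force: 30.0
time: 8.8
position: [625.4, -171.6, 67.7]
tcp_rot: [2.38, 2.046, 0.009]
force: [-11.5, 6.1, 39.9]
gripper_width: 0.129
gripper_force: 30.2
```

```bash

python3 -m pendant '[[0,0,0,0,0,-4,0],[0,0,0,0,0,-4,0],[0,0,0,0,0,-4,16],[0,0,0,0,0,-4,22],[0,0,0,0,0,-4,22]]' 10
python3 -m pendant '[[0,0,0,0,0,0,22],[0,0,0,0,0,-15,22],[0,0,0,0,0,-40,22],[0,0,0,0,0,-70,22],[0,0,0,0,0,-110,22]]'
python3 -c "
from t import *
go([480,100,230],Rp);go(Pt+110*zp,Rp)"
```

```text
time: 9.3
position: [624.2, -171.1, 66.9]
tcp_rot: [2.382, 2.048, 0.003]
force: [0.7, 0.0, -0.2]
gripper_width: 0.235
gripper_force: 0.0
time: 9.8
position: [623.3, -171.0, 178.4]
tcp_rot: [-2.382, -2.048, -0.002]
force: [0.7, 0.3, 1.0]
gripper_width: 0.238
gripper_force: 0.0
 turn [-34.9  -1.6   4.9] shift [ 246.5 -182.3  -51.5] pos [ 623.3 -171.   178.4]
 turn [-34.9  -1.6   4.9] shift [ 298.  -275.1   11.4] pos [ 623.3 -171.   178.4]
```

```bash

python3 -m pendant '[[-7,0,1,30,-28,-4,40],[-14,-1,2,64,-59,-8,60],[-21,-1,3,98,-90,-8,60],[-28,-1.3,4,132,-122,-5,60],[-34.9,-1.6,4.9,166,-153,0,60]]' 
python3 -c "
from t import *
go(Pt+110*zp,Rp)"
```

```text
time: 10.3
position: [538.6, -52.5, 185.0]
tcp_rot: [2.149, 1.711, 0.346]
force: [-0.5, -1.5, -0.3]
gripper_width: 0.62
gripper_force: 0.0
 turn [-9.4  1.7  1.4] shift [ 178.9 -175.3  -71.8] pos [538.6 -52.5 185. ]
```

```bash

python3 -m pendant '[[-2,0,0,35,-40,-15,60],[-5,1,1,70,-75,-35,60],[-7,1,1,105,-105,-50,60],[-7,1,1,135,-135,-60,60],[-7,1,1,160,-155,-68,60]]' >/dev/null
python3 -m pendant '[[0,0,0,0,0,0,60],[0,0,0,0,0,0,60]]'
python3 -c "
from t import *
go(Pt+110*zp,Rp);go(Pt+45*zp,Rp)"
```

```text
time: 11.0
position: [480.6, 3.0, 178.9]
tcp_rot: [2.114, 1.662, 0.37]
force: [0.5, 0.0, -0.1]
gripper_width: 0.649
gripper_force: 0.0
 turn [-6.2  2.8  1. ] shift [ 136.2 -109.3  -54.7] pos [480.6   3.  178.9]
 turn [-6.2  2.8  1. ] shift [ 139.4 -102.3    9.8] pos [480.6   3.  178.9]
```

```bash

python3 -m pendant '[[-6.2,2.8,1,136,-109,-55,60],[-6.2,2.8,1,136,-109,-55,60],[-6.2,2.8,1,136,-109,-55,60],[-6.2,2.8,1,136,-109,-55,60],[-6.2,2.8,1,136,-109,-55,60]]'
python3 -c "
from t import *
go(Pt+110*zp,Rp);go(Pt+45*zp,Rp)"
```

```text
time: 11.5
position: [404.8, 141.3, 167.1]
tcp_rot: [2.062, 1.605, 0.505]
force: [0.7, 1.2, 0.6]
gripper_width: 0.657
gripper_force: 0.0
 turn [ 0.   0.4 -0.4] shift [ 20.7 -11.6  -8.2] pos [404.8 141.3 167.1]
 turn [ 0.   0.4 -0.4] shift [ 21.1 -11.6  56.8] pos [404.8 141.3 167.1]
```

```bash

python3 -m pendant '[[0,0,0,0,0,0,60],[0,0,0,0,0,0,60]]' >/dev/null
python3 -c "
from t import *
go(Pt+110*zp,Rp);go(Pt-2*zp,Rp)"
```

```text
turn [ 0.1  0.2 -0. ] shift [ 18.7 -12.2  -8.1] pos [405.9 143.3 167.6]
 turn [ 0.1  0.2 -0. ] shift [ 19.1 -12.4 103.9] pos [405.9 143.3 167.6]
```

```bash

python3 -m pendant '[[0,0.2,0,19,-12.3,-5,60],[0,0.2,0,19,-12.3,0,60],[0,0.2,0,19,-12.3,20,60],[0,0.2,0,19,-12.3,40,60],[0,0.2,0,19,-12.3,55,60]]' 
python3 -c "
from t import *
go(Pt-2*zp,Rp)"
```

```text
time: 12.2
position: [431.7, 153.7, 114.5]
tcp_rot: [2.06, 1.609, 0.507]
force: [0.4, 0.4, 1.0]
gripper_width: 0.647
gripper_force: 0.0
 turn [ 0.   0.2 -0.2] shift [ 2.6 -0.3 47.6] pos [431.7 153.7 114.5]
```

```bash

python3 -m pendant '[[0,0,0,1,0,15,60],[0,0,0,2,0,30,60],[0,0,0,2,0,47,60],[0,0,0,2,0,47,60],[0,0,0,2,0,47,60]]'
python3 -m pendant '[[0,0,0,0,0,0,30],[0,0,0,0,0,0,10],[0,0,0,0,0,0,0],[0,0,0,0,0,0,0],[0,0,0,0,0,0,0]]' 25
python3 -m pendant '[[0,0,0,0,0,0,0],[0,0,0,0,0,0,0],[0,0,0,0,0,0,0]]' 30
```

```text
time: 12.7
position: [458.3, 148.5, 76.1]
tcp_rot: [2.063, 1.607, 0.507]
force: [-0.5, -0.1, 1.0]
gripper_width: 0.651
gripper_force: 0.0
time: 13.2
position: [457.8, 152.2, 77.3]
tcp_rot: [2.056, 1.613, 0.512]
force: [8.8, -2.9, 15.4]
gripper_width: 0.271
gripper_force: 7.8
time: 13.5
position: [459.1, 151.9, 78.1]
tcp_rot: [2.056, 1.609, 0.515]
force: [1.6, -1.2, 10.0]
gripper_width: 0.238
gripper_force: 29.9
```

```bash

python3 -m pendant '[[0,0,0,0,0,-15,0],[0,0,0,0,0,-35,0],[0,0,0,0,0,-60,0],[0,0,0,0,0,-90,0],[0,0,0,0,0,-120,0]]' 30
python3 -m pendant '[[0,0,0,0,0,0,0]]' 
python3 -c "
from t import *
go([440,110,250],Rv)"
```

```text
time: 14.0
position: [389.0, 167.8, 175.3]
tcp_rot: [2.058, 1.614, 0.508]
force: [1.2, 1.4, -1.6]
gripper_width: 0.239
gripper_force: 29.9
time: 14.1
position: [389.3, 169.8, 176.6]
tcp_rot: [2.059, 1.616, 0.516]
force: [0.2, 0.6, -2.1]
gripper_width: 0.236
gripper_force: 29.9
 turn [35.   1.2 -4.9] shift [-45.7  94.1 -24. ] pos [389.3 169.8 176.6]
```

```bash

python3 -m pendant '[[7,0,-1,-8,20,-12,0],[14,0.4,-2,-18,40,-20,0],[21,0.7,-3,-28,60,-24,0],[28,1,-4,-36,80,-24,0],[35,1.2,-4.9,-45,94,-24,0]]' 30 >/dev/null
python3 -m pendant '[[0,0,0,0,0,0,0]]' 
python3 -c "
from t import *
go(C+24*u+[0,0,240],Rv)"
```

```text
time: 14.7
position: [432.6, 115.1, 235.0]
tcp_rot: [2.243, 1.801, 0.203]
force: [0.6, 0.4, -1.9]
gripper_width: 0.241
gripper_force: 29.9
 turn [16.4  3.5 -3.7] shift [-238.6  191.6   64.6] pos [432.6 115.1 235. ]
```

```bash

python3 -m pendant '[[5,1,-1,-30,24,8,0],[11,2,-2,-65,52,17,0],[16.4,3.5,-3.7,-100,80,27,0],[16.4,3.5,-3.7,-135,108,36,0],[16.4,3.5,-3.7,-170,136,46,0]]' 30 >/dev/null
python3 -m pendant '[[0,0,0,0,0,0,0]]' 
python3 -c "
from t import *
go(C+24*u+[0,0,240],Rv)"
```

```text
time: 15.3
position: [500.9, -33.8, 234.3]
tcp_rot: [2.391, 2.028, -0.011]
force: [-0.2, -1.7, -2.6]
gripper_width: 0.237
gripper_force: 29.9
 turn [ 0.   0.6 -0.6] shift [-114.9   95.4   -4.5] pos [500.9 -33.8 234.3]
```

```bash

python3 -m pendant '[[0,0.6,-0.6,-30,25,0,0],[0,0.6,-0.6,-60,50,0,0],[0,0.6,-0.6,-90,75,3,0],[0,0.6,-0.6,-115,95,10,0],[0,0.6,-0.6,-115,95,35,0]]' 30 >/dev/null
python3 -m pendant '[[0,0,0,0,0,0,0],[0,0,0,0,0,0,0]]' 
python3 -c "
from t import *
go(C+24*u+[0,0,125]+1*u,Rv)"
```

```text
time: 16.0
position: [574.8, -150.4, 199.0]
tcp_rot: [-2.365, -2.055, -0.004]
force: [0.2, -1.2, -1.9]
gripper_width: 0.24
gripper_force: 29.9
 turn [-0.3 -0.4  0.7] shift [-12.4   4.5  73.9] pos [ 574.8 -150.4  199. ]
```

```bash

python3 -m pendant '[[-0.3,-0.4,0.7,-6,2,0,0],[-0.3,-0.4,0.7,-12.4,4.5,10,0],[-0.3,-0.4,0.7,-12.4,4.5,25,0],[-0.3,-0.4,0.7,-12.4,4.5,50,0],[-0.3,-0.4,0.7,-12.4,4.5,72,0]]' 30 >/dev/null
python3 -m pendant '[[0,0,0,0,0,0,0],[0,0,0,0,0,0,0]]'
python3 - <<'E'
from t import *
go(C+25*u+[0,0,120],Rv)
p=arm.sense()["position"]
for y in(-55,55):
  for x in(-11,11):
    print(y,x,[np.round(proj(c,p+[0,0,38]+y*v+x*u),1) for c in("side","top")])
t=eyes.capture("top")["color"][:,:,::-1].copy();s=eyes.capture("side")["color"][:,:,::-1].copy()
a=crop(t,360,190,435,270,5);b=crop(s,310,280,382,385,5.6)
o=np.zeros((590,800,3),np.uint8);o[:a.shape[0],:a.shape[1]]=a;o[:b.shape[0],390:390+b.shape[1]]=b
cv2.imwrite("pics/n4.png",o)
E
```

```text
time: 16.7
position: [578.4, -163.4, 127.7]
tcp_rot: [2.383, 2.046, 0.005]
force: [0.8, -0.2, -1.4]
gripper_width: 0.237
gripper_force: 29.9
 turn [ 0.2 -0.1  0.1] shift [ 0.5 -1.2  7.7] pos [ 578.4 -163.4  127.7]
-55 -11 [array([343.5, 332.8]), array([425.3, 243.7])]
-55 11 [array([353.9, 332.4]), array([426.5, 234.9])]
55 -11 [array([339. , 290.8]), array([380.7, 235.8])]
55 11 [array([348.7, 290.4]), array([382., 227.])]
```

View pics/n4.png

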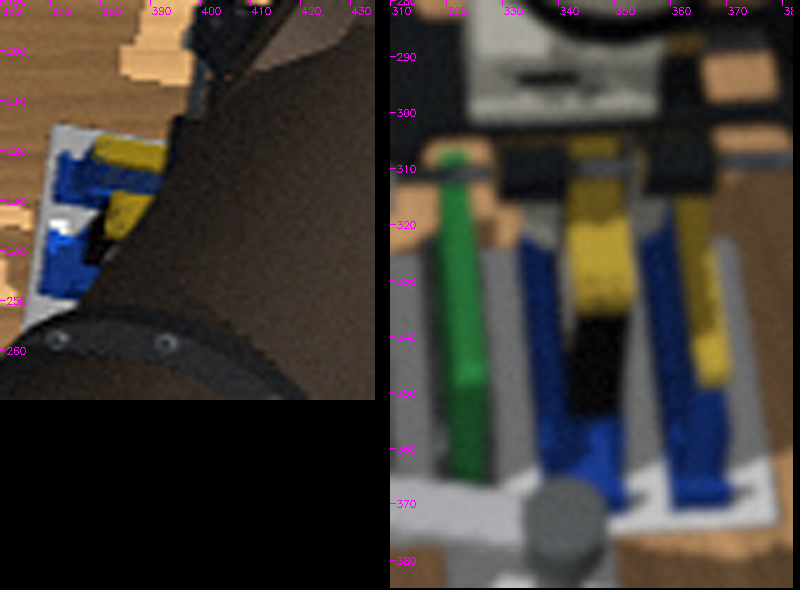

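```bash

python3 -m pendant '[[0,0,0,0,-1,8,0],[0,0,0,0,-1,16,0],[0,0,0,0,-1,24,0],[0,0,0,0,-1,30,0],[0,0,0,0,-1,30,0]]' 30
python3 -m pendant '[[0,0,0,0,0,5,0],[0,0,0,0,0,10,0],[0,0,0,0,0,10,0]]'
python3 -m pendant '[[0,0,0,0,0,5,0],[0,0,0,0,0,10,0],[0,0,0,0,0,10,0]]'
python3 -c "
from t import *
p=arm.sense()['position'];print((p-C-24*u)@u,(p-C)@v)"
```

```text
time: 17.3
position: [577.2, -162.9, 96.9]
tcp_rot: [2.383, 2.047, 0.004]
force: [-1.2, 0.0, -1.6]
gripper_width: 0.236
gripper_force: 29.9
time: 17.6
position: [577.5, -163.0, 87.3]
tcp_rot: [2.382, 2.047, 0.005]
force: [0.3, 0.0, -2.6]
gripper_width: 0.24
gripper_force: 29.9
time: 17.9
position: [577.5, -162.9, 77.2]
tcp_rot: [2.382, 2.047, 0.005]
force: [-1.1, 0.5, -0.5]
gripper_width: 0.235
gripper_force: 29.9
1.2820574860097906 -0.08383321643439864
```

```bash

python3 -m pendant '[[0,0,0,0,0,3,0],[0,0,0,0,0,6,0],[0,0,0,0,0,9,0],[0,0,0,0,0,9,0]]'
python3 -m pendant '[[0,0,0,0,0,1.5,0],[0,0,0,0,0,3,0],[0,0,0,0,0,3,0]]'
python3 -m pendant '[[0,0,0,0,0,1.5,0],[0,0,0,0,0,2.5,0],[0,0,0,0,0,2.5,0]]'
```

```text
time: 18.3
position: [577.7, -163.0, 68.6]
tcp_rot: [2.382, 2.047, 0.006]
force: [-0.4, 0.2, -1.7]
gripper_width: 0.238
gripper_force: 29.9
time: 18.6
position: [577.9, -163.1, 65.9]
tcp_rot: [2.382, 2.046, 0.006]
force: [-0.4, -0.3, -2.0]
gripper_width: 0.235
gripper_force: 29.9
time: 18.9
position: [578.1, -163.2, 63.6]
tcp_rot: [2.382, 2.046, 0.006]
force: [-0.3, 0.4, -0.6]
gripper_width: 0.237
gripper_force: 29.9
```

```bash

python3 -m pendant '[[0,0,0,0,0,1.5,0],[0,0,0,0,0,2.5,0],[0,0,0,0,0,2.5,0]]'
python3 -m pendant '[[0,0,0,0,0,1.5,0],[0,0,0,0,0,2.5,0],[0,0,0,0,0,2.5,0]]'
```

```text
time: 19.2
position: [578.5, -163.9, 63.0]
tcp_rot: [2.382, 2.045, 0.009]
force: [-5.4, 1.9, 20.5]
gripper_width: 0.238
gripper_force: 30.0
time: 19.5
position: [578.7, -164.0, 62.3]
tcp_rot: [2.382, 2.045, 0.011]
force: [-11.7, 5.1, 43.3]
gripper_width: 0.238
gripper_force: 30.1
```

```bash

python3 -m pendant '[[0,0,0,0,0,-4,0],[0,0,0,0,0,-4,0],[0,0,0,0,0,-4,26],[0,0,0,0,0,-4,30],[0,0,0,0,0,-4,30]]' 10
python3 -m pendant '[[0,0,0,0,0,0,30],[0,0,0,0,0,-15,30],[0,0,0,0,0,-40,30],[0,0,0,0,0,-70,30],[0,0,0,0,0,-110,30]]'
python3 -m pendant '[[0,0,0,0,0,-40,40],[0,0,0,0,0,-80,40],[0,0,0,0,0,-110,40],[0,0,0,0,0,-110,40]]'
python3 - <<'E'
from t import *
t=eyes.capture("top")["color"];z=np.load("cam.npz")
s=eyes.capture("side")["color"][:,:,::-1].copy()
a=crop(s,240,280,390,420,4)
cv2.imwrite("pics/n5.png",a)
Rg=toolR(Z,u)
go([391.5,-253.5,270],Rg,"above fan")
E
```

```text
time: 20.0
position: [577.9, -163.1, 62.1]
tcp_rot: [2.382, 2.046, 0.005]
force: [0.0, -0.5, 0.5]
gripper_width: 0.322
gripper_force: 0.0
time: 20.5
position: [576.7, -163.1, 173.6]
tcp_rot: [2.383, 2.046, 0.004]
force: [1.1, 0.2, -0.7]
gripper_width: 0.326
gripper_force: 0.0
time: 20.9
position: [578.7, -165.0, 288.0]
tcp_rot: [2.378, 2.041, 0.014]
force: [-0.7, 0.2, -0.2]
gripper_width: 0.435
gripper_force: 0.0
above fan turn [ 0.3 -0.1  0.1] shift [-116.9 -170.1   12.5] pos [ 577.2 -163.6  283.7]
```

View pics/n5.png

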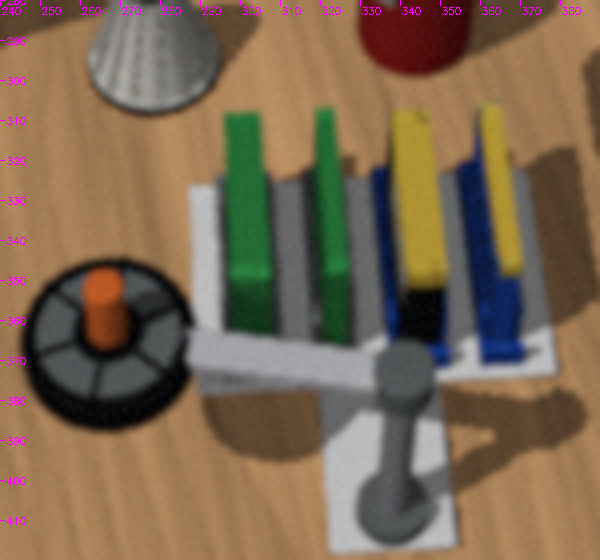

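```bash

python3 -m pendant '[[0,0,0,-24,-34,2,60],[0,0,0,-48,-68,4,60],[0,0,0,-72,-102,8,60],[0,0,0,-96,-136,10,60],[0,0,0,-116,-170,12,60]]' 15 >/dev/null
python3 -m pendant '[[0,0,0,0,0,0,60],[0,0,0,0,0,0,60]]'
python3 - <<'E'
from t import *
go([390.5,-253.5,235],Rv);go([390.5,-253.5,178],Rv)
# orange grip in side/top image
for c in("side","top"):
    im=eyes.capture(c)["color"].astype(int);m=(im[...,0]>150)&(im[...,1]>50)&(im[...,1]<130)&(im[...,2]<60)
    n,l,st,ce=cv2.connectedComponentsWithStats(m.astype(np.uint8));i=1+np.argsort(-st[1:,4])[:2];print(c,st[i].tolist(),ce[i].round(1).tolist())
for X in([390.5,-253.5],[389.5,-255],[392,-252]): print([np.round(proj(c,[*X,z]),1).tolist() for c in("side","top") for z in(212,189)])
E
```

```text
time: 21.7
position: [390.8, -252.2, 269.2]
tcp_rot: [2.384, 2.045, 0.007]
force: [0.9, -0.4, 0.8]
gripper_width: 0.651
gripper_force: 0.0
 turn [ 0.2 -0.2 -0. ] shift [-1.5 -0.2 34.2] pos [ 390.8 -252.2  269.2]
 turn [ 0.2 -0.2 -0. ] shift [-1.7 -0.4 91.2] pos [ 390.8 -252.2  269.2]
side [[261, 348, 9, 9, 65], [185, 249, 7, 11, 20]] [[265.0, 351.8], [187.2, 255.0]]
top [[444, 310, 8, 9, 54], [239, 340, 6, 6, 6]] [[447.9, 313.9], [241.5, 342.5]]
[[265.5, 351.1], [266.1, 357.1], [447.9, 313.8], [445.0, 314.0]]
[[265.1, 351.8], [265.8, 357.8], [448.6, 314.3], [445.6, 314.5]]
[[266.1, 350.3], [266.8, 356.3], [447.3, 313.1], [444.3, 313.4]]
```

Grip estimate (390.5,-253.5) agrees in both views; go down and grip.

```bash

python3 -m pendant '[[0,0,0,-1,0,20,60],[0,0,0,-1.5,0,40,60],[0,0,0,-1.5,0,60,60],[0,0,0,-1.5,0,80,60],[0,0,0,-1.5,0,90,60]]'
python3 -m pendant '[[0,0,0,0,0,0,40],[0,0,0,0,0,0,30],[0,0,0,0,0,0,15],[0,0,0,0,0,0,15],[0,0,0,0,0,0,15]]' 20
python3 -m pendant '[[0,0,0,0,0,0,15],[0,0,0,0,0,0,15],[0,0,0,0,0,0,15]]'
python3 - <<'E'
from t import *
p=arm.sense()["position"];H=np.array([530.3,-305.3]);d=p[:2]-H;r=np.linalg.norm(d);a0=np.arctan2(d[1],d[0]);a1=np.radians(81.3);print("r",r,np.degrees(a0))
Rc=R.from_rotvec(arm.sense()["tcp_rot"])
for k in range(1,13):
    a=a0+(a1-a0)*k/12;q=np.array([*(H+(r+(150-r)*k/12)*np.array([np.cos(a),np.sin(a)])),p[2]]);print(k,np.round(Rc.inv().apply(q-p),1),np.round(q,1))
E
```

```text
time: 22.3
position: [392.0, -252.9, 177.8]
tcp_rot: [-2.381, -2.049, -0.003]
force: [-0.2, -0.5, 0.5]
gripper_width: 0.654
gripper_force: 0.0
time: 22.8
position: [392.1, -253.9, 180.2]
tcp_rot: [2.381, 2.046, 0.007]
force: [-0.0, -0.0, -0.8]
gripper_width: 0.269
gripper_force: 0.0
time: 23.1
position: [391.8, -253.8, 180.0]
tcp_rot: [2.382, 2.046, 0.007]
force: [-2.2, 2.0, 6.3]
gripper_width: 0.215
gripper_force: 20.0
r 147.73853709862433 159.6020003936123
1 [16.3  4.2  0.1] [ 398.4 -238.3  180. ]
2 [32.  10.2  0.1] [ 406.7 -223.7  180. ]
3 [47.  17.9  0.2] [ 416.6 -210.   180. ]
4 [61.  27.4  0.3] [ 428.1 -197.6  180. ]
5 [73.9 38.3  0.3] [ 440.9 -186.5  180. ]
6 [85.5 50.7  0.4] [ 454.9 -177.   180. ]
7 [95.5 64.4  0.5] [ 469.8 -169.1  180. ]
8 [104.   79.1   0.6] [ 485.7 -162.9  180. ]
9 [110.8  94.7   0.6] [ 502.1 -158.5  180. ]
10 [115.7 111.    0.7] [ 519.  -156.1  180. ]
11 [118.8 127.7   0.8] [ 536.  -155.6  180. ]
12 [120.  144.7   0.9] [ 553. -157.  180.]
```

```bash

python3 -m pendant '[[0,0,0,8,2,0,15],[0,0,0,16,4,0,15],[0,0,0,24,7,0,15],[0,0,0,32,10,0,15],[0,0,0,32,10,0,15]]'
python3 -c "
from t import *
go([416.6,-210,180],Rv,3);go([428.1,-197.6,180],Rv,4);go([440.9,-186.5,180],Rv,5);go([454.9,-177,180],Rv,6);go([469.8,-169.1,180],Rv,7)"
```

```text
time: 23.6
position: [407.0, -222.1, 179.9]
tcp_rot: [2.381, 2.048, 0.007]
force: [-2.6, 1.8, 7.9]
gripper_width: 0.214
gripper_force: 20.0
3 turn [ 0.2 -0.2  0.1] shift [13.4  7.7 -0.1] pos [ 407.  -222.1  179.9]
4 turn [ 0.2 -0.2  0.1] shift [27.4 17.2  0. ] pos [ 407.  -222.1  179.9]
5 turn [ 0.2 -0.2  0.1] shift [40.3 28.2  0.1] pos [ 407.  -222.1  179.9]
6 turn [ 0.2 -0.2  0.1] shift [51.8 40.6  0.2] pos [ 407.  -222.1  179.9]
7 turn [ 0.2 -0.2  0.1] shift [61.8 54.2  0.2] pos [ 407.  -222.1  179.9]
```

```bash

python3 -m pendant '[[0,0,0,14,8,0,15],[0,0,0,27.4,17.2,0,15],[0,0,0,40.3,28.2,0,15],[0,0,0,51.8,40.6,0,15],[0,0,0,61.8,54.2,0,15]]'
python3 -m pendant '[[0,0,0,0,0,0,15]]'
python3 -c "
from t import *
im=eyes.capture('side')['color'].astype(int);m=(im[...,0]>150)&(im[...,1]>50)&(im[...,1]<130)&(im[...,2]<60)
ce=cv2.connectedComponentsWithStats(m.astype(np.uint8));i=1+np.argmax(ce[2][1:,4]);print(ce[2][i],ce[3][i],proj('side',[*arm.sense()['position'][:2],200]))
go([485.7,-162.9,180],Rv,8);go([502.1,-158.5,180],Rv,9);go([519,-156.1,180],Rv,10);go([536,-155.6,180],Rv,11);go([553.3,-157.5,180],Rv,12)"
```

```text
time: 24.1
position: [467.0, -166.2, 179.1]
tcp_rot: [-2.376, -2.044, -0.005]
force: [-8.8, 9.6, 9.2]
gripper_width: 0.212
gripper_force: 20.0
time: 24.2
position: [469.6, -165.3, 179.1]
tcp_rot: [-2.375, -2.049, -0.007]
force: [-5.8, 13.0, 8.9]
gripper_width: 0.21
gripper_force: 20.0
[184 254   5   5  16] [185.9375 256.25  ] (np.float64(296.68379365534395), np.float64(311.18635848650314))
8 turn [-0.1 -0.4  0.3] shift [ 5.1 16.2 -0.9] pos [ 468.9 -165.5  179.1]
9 turn [-0.1 -0.4  0.3] shift [11.8 31.8 -0.9] pos [ 468.9 -165.5  179.1]
10 turn [-0.1 -0.4  0.3] shift [16.7 48.1 -0.9] pos [ 468.9 -165.5  179.1]
11 turn [-0.1 -0.4  0.3] shift [19.7 64.9 -0.9] pos [ 468.9 -165.5  179.1]
12 turn [-0.1 -0.4  0.3] shift [20.3 82.3 -0.9] pos [ 468.9 -165.5  179.1]
```

```bash

python3 -m pendant '[[0,0,0,4,16,0,15],[0,0,0,10,32,0,15],[0,0,0,15,48,0,15],[0,0,0,18,65,0,15],[0,0,0,18.5,82,0,15]]'
python3 -m pendant '[[0,0,0,0,0,0,15],[0,0,0,0,0,0,15]]'
python3 -c "
from t import *
p=arm.sense()['position'];print((p-C)@u,(p-C)@v,arm.sense()['force'])"
```

```text
time: 24.75
position: [552.8, -158.8, 178.6]
tcp_rot: [-2.374, -2.048, -0.008]
force: [-2.1, 8.0, -1.5]
gripper_width: 0.211
gripper_force: 20.0
time: 24.95
position: [554.1, -159.3, 178.7]
tcp_rot: [-2.376, -2.05, -0.009]
force: [2.8, 10.3, -7.4]
gripper_width: 0.211
gripper_force: 20.0
1.668071165211797 -0.018627940541154693 [ 2.83606491 10.30979317 -7.40034003]
```

```bash

python3 -m pendant '[[0,0,0,0,0,0,30],[0,0,0,0,0,0,45],[0,0,0,0,0,0,55],[0,0,0,0,0,0,60],[0,0,0,0,0,0,60]]'
python3 -m pendant '[[0,0,0,0,0,-20,60],[0,0,0,0,0,-50,60],[0,0,0,0,0,-90,60],[0,0,0,0,0,-130,60],[0,0,0,0,0,-150,60]]'
python3 -m pendant '[[0,0,0,40,-40,0,60],[0,0,0,80,-80,0,60],[0,0,0,120,-120,0,60],[0,0,0,160,-160,0,60],[0,0,0,160,-160,0,60]]'
python3 -m pendant '[[0,0,0,40,0,0,60],[0,0,0,80,0,0,60],[0,0,0,120,0,0,60],[0,0,0,120,0,0,60],[0,0,0,120,0,0,60]]'
python3 - <<'E'
from t import *
for c in("side","top"):
    im=eyes.capture(c)["color"];cv2.imwrite(f"pics/f_{c}.png",im[:,:,::-1]);im=im.astype(int);m=(im[...,0]>150)&(im[...,1]>50)&(im[...,1]<130)&(im[...,2]<60)
    n,l,st,ce=cv2.connectedComponentsWithStats(m.astype(np.uint8));i=1+np.argsort(-st[1:,4])[:2];print(c,st[i].tolist(),ce[i].round(1).tolist())
print([np.round(proj(c,[552.5,-159,z]),1).tolist() for c in("side","top") for z in(212,)])
for c,uv in(("side",(0,0)),): pass
E
```

```text
time: 25.45
position: [553.2, -165.0, 180.5]
tcp_rot: [2.382, 2.046, 0.006]
force: [0.5, 0.3, -0.1]
gripper_width: 0.598
gripper_force: 0.0
time: 25.95
position: [553.3, -166.0, 333.9]
tcp_rot: [2.38, 2.043, 0.01]
force: [0.7, -0.8, 0.4]
gripper_width: 0.653
gripper_force: 0.0
time: 26.45
position: [416.2, 19.9, 330.0]
tcp_rot: [2.379, 2.051, 0.008]
force: [0.7, 0.3, 0.5]
gripper_width: 0.652
gripper_force: 0.0
time: 26.95
position: [436.6, 136.2, 330.1]
tcp_rot: [2.38, 2.047, 0.005]
force: [-0.1, 0.2, -0.1]
gripper_width: 0.654
gripper_force: 0.0
side [[332, 296, 7, 6, 34], [319, 200, 3, 5, 8]] [[334.7, 298.5], [320.1, 202.0]]
top [[402, 239, 8, 8, 51], [232, 354, 5, 5, 5]] [[405.4, 242.5], [234.0, 356.0]]
[[334.9, 298.8], [405.9, 242.6]]
```

```bash
python3 -c "
from bench import job
print(job.sign_off())"
```

```text
the job is handed in; nothing more can be done
None
```

Both washed filters are fully down in their blue slots, mesh in the narrow one and pleated in the wide one. The fan was then swung over the rack's centre (within about 1 pixel in both cameras) and released, and the job was handed in at about 27 s; sign-off gave no verdict.

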